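# Close up the glaze jars

## Robot

A 6-joint arm with a two-finger parallel gripper is mounted at the origin on the work surface. World frame = base frame: x ahead of the robot, y to its left, z up, the work surface at z = 0. Lengths are in mm, angles in rad, forces in N, time in s.
With the tool pointing down it reaches from about 275 to 825 mm from the base axis. Payload 4.9 kg.
Tool frame: the origin (TCP) lies at the very end of the fingers, on their centre line; the grasp point (between the pads) lies 19 mm behind it; z points along the fingers, y is the direction in which the jaws open and shut (so a half turn about z gives the same grasp; the last joint's range is limited). The gripper opens to 85 mm and grips with 20 to 120 N. Pads are 22 mm wide; open, the fingers measure 114 mm over their backs; the gripper's body (76 mm by 85 mm) begins 54 mm behind the grasp point. The pads swing forward as they close: fully open they stand 13 mm farther back than shut.
Start: joints at [1.137, 0.326, -0.193, 1.052, 0, 1.437], TCP at [162.425, 525.487, 231.281] pointing down, gripper open.
Joint ranges: [-2.65, 2.65], [-0.97, 1.79], [-1.3, 1.35], [-1.93, 2.1], [-1.47, 1.37], [-3.14, 3.14]. Speed limits (rad/s): [2.57, 2.57, 3.14, 3.14, 3.14, 3.14].

## Interface

Orientations are given as [roll, pitch, yaw] about the fixed x, y, z axes, in that order (R = Rz(yaw) Ry(pitch) Rx(roll)).
In Python, from bench import bot, solve_ik, imaging gives the robot as it stands. Calls block until the motion is done:
- bot.move_ptp(position, orientation): joint-space move of the TCP to a pose.
- bot.movel(position, rot=None, max_speed=150, threshold=None): straight line of the TCP; rot=None keeps the orientation; max_speed is the mean speed in mm/s. With threshold (N) it stops when the force on the tool has changed by that much, and returns True; else False.
- bot.move_j(angles): joint-space move.
- bot.grip(opening, effort=None): opening from 0.0 (shut) to 1.0 (fully open); effort is the grip in N (None keeps the last); returns when the fingers have stopped.
- bot.dwell(seconds).
- solve_ik(position, orientation): joint angles nearest the present ones, or None.
- bot.get_state(): the state.
- imaging.capture(name): name is "side" or "top" or "wrist"; returns the picture (420x560x3 uint8, blue, green, red); there is no depth.
- imaging.camera_model(name): a dict with "K" (3x3 intrinsics, pixels), "position" and "rotation" of the camera in the world. Camera axes: x right, y up, looking along -z (the intrinsics and any distortion apply to the point x, -y, -z); pixel columns grow to the right and rows downward; lengths in mm; the calibration is good to about 2 mm. A picture is of the moment at which its call begins: read the wrist's pose just before it. camera_model takes no time and is no camera call; for the wrist camera it gives the pose at the moment of the call.
A pose or a line that the arm cannot do raises bot.IKError and nothing moves.
- bot.sign_off(): hands the job in, once; it reports no verdict.
The state is a dict: "t": time; "qpos": joint angles; "joint_velocities": joint speeds; "effort": joint torques, N m; "tcp_pos": TCP position; "orientation": TCP orientation; "contact_force": force on the tool from outside, world axes, zero at the start; "wrist_torque": the same for the moment, N m; "opening": opening from 0.0 (shut) to 1.0 (fully open).
Only numpy, scipy, OpenCV 4.12 (cv2) and the standard library are available. Lean on these libraries where they do the work, as an engineer would, in place of code of your own. Each camera call takes 0.05 s, during which the arm holds its last target.

## Task

Close the three push-down jars for the night: pull the horseshoe spacer out from under each lid that has one and lay both spacers inside the steel tray, and press all three lids down until they are fully home on their jars. Leave the pots, plates and other things on the bench where they stand.

Things in the scene. Friction and masses are not known exactly. Their poses are not given: they have to be found in the camera images.
- jar0: round white plastic jar, 72 mm in diameter, standing fixed on the bench; flat shoulder 75 mm above its underside, on it a neck 36 mm in diameter; origin at the centre of its underside, z up. Carries a spacer under its lid
- jar0_lid (a joint): in m: stiff push-down lid of jar0, a white disc 72 mm in diameter and 22 mm thick that slides on the neck and stays where left; 0 = standing 12 mm proud of the shoulder, 0.012 = fully home against the shoulder (a dead stop). It takes about 6 N to move
- jar0_lid_top (a point): centre of the top face of the lid of jar0 (97 mm above the bench when fully home)
- jar1: round white plastic jar, 72 mm in diameter, standing fixed on the bench; flat shoulder 75 mm above its underside, on it a neck 36 mm in diameter; origin at the centre of its underside, z up. Carries a spacer under its lid
- jar1_lid (a joint): in m: stiff push-down lid of jar1, a white disc 72 mm in diameter and 22 mm thick that slides on the neck and stays where left; 0 = standing 12 mm proud of the shoulder, 0.012 = fully home against the shoulder (a dead stop). It takes about 6 N to move
- jar1_lid_top (a point): centre of the top face of the lid of jar1 (97 mm above the bench when fully home)
- jar2: round white plastic jar, 72 mm in diameter, standing fixed on the bench; flat shoulder 75 mm above its underside, on it a neck 36 mm in diameter; origin at the centre of its underside, z up. Has no spacer; its lid stands proud by 4 to 12 mm
- jar2_lid (a joint): in m: stiff push-down lid of jar2, a white disc 72 mm in diameter and 22 mm thick that slides on the neck and stays where left; 0 = standing 12 mm proud of the shoulder, 0.012 = fully home against the shoulder (a dead stop). It takes about 6 N to move
- jar2_lid_top (a point): centre of the top face of the lid of jar2 (97 mm above the bench when fully home)
- spacer0: loose grey horseshoe snapped round the neck of jar0 under its lid, blocking it. Flat fork 9 mm thick, 60 wide, x -36 to +15 mm, slot 40 wide open to +x; upright tab beyond the lid on the -x side: 14 mm thick (y), x -44 to -72 mm, 28 tall. Origin on the jar's axis at the fork's underside (75 mm above the bench in place), z up. Pull level along its own -x to unsnap
- spacer0_tab (a point): grip point in the tab of spacer0: mid-length, 22 mm above the fork's underside, 6 mm below the tab's top. A detent in the jar's neck holds the spacer; a level pull along its -x of about 8 N snaps it free, and it is clear of the lid after 55 mm
- spacer1: loose grey horseshoe snapped round the neck of jar1 under its lid, blocking it. Flat fork 9 mm thick, 60 wide, x -36 to +15 mm, slot 40 wide open to +x; upright tab beyond the lid on the -x side: 14 mm thick (y), x -44 to -72 mm, 28 tall. Origin on the jar's axis at the fork's underside (75 mm above the bench in place), z up. Pull level along its own -x to unsnap
- spacer1_tab (a point): grip point in the tab of spacer1: mid-length, 22 mm above the fork's underside, 6 mm below the tab's top. A detent in the jar's neck holds the spacer; a level pull along its -x of about 8 N snaps it free, and it is clear of the lid after 55 mm
- tray: shallow open steel tray, 190 (x) by 150 (y) mm outside and 30 mm tall, walls and floor 4 mm, fixed on the bench; origin at the centre of its underside
- plates: stack of six white plates, 128 mm across, 60 mm tall, loose bystander, not to be disturbed; origin at the centre of its underside
- bowl: small white bowl, 76 mm across, 42 mm tall, loose bystander, not to be disturbed; origin at the centre of its underside
- cup: small white cup, 60 mm across, 50 mm tall, loose bystander, not to be disturbed; origin at the centre of its underside
- brush_pot: glass pot 68 mm across and 100 mm tall with brushes up to about 195 mm, loose bystander, not to be disturbed; origin at the centre of its underside
- vase: white narrow-necked vase, 76 mm across, 150 mm tall, loose bystander, not to be disturbed; origin at the centre of its underside
- slip_bottle: white plastic bottle, 48 mm across, 140 mm tall, loose bystander, not to be disturbed; origin at the centre of its underside
- pitcher: terracotta-brown pitcher, 100 mm across with a handle at its +y side out to 91 mm, 150 mm tall, loose bystander, not to be disturbed; origin at the centre of its underside
Not all that is in view belongs to the job. What is shaped like the jar0 but orange or turquoise is not meant.

How it is judged (in metres and radians):
At the end, for the whole second after the job is handed in: All three lids are home to within 1.5 mm; both spacers lie at rest inside the tray (origin and tab within its walls, underside below 45 mm above the tray's underside) (value of joint each of jar0_lid, jar1_lid, jar2_lid above 0.0105 m and x of spacer0 in the frame of tray between -0.091 and 0.091 m and y of spacer0 in the frame of tray between -0.071 and 0.071 m and x of spacer0_tab in the frame of tray between -0.091 and 0.091 m and y of spacer0_tab in the frame of tray between -0.071 and 0.071 m and z of each of spacer0, spacer1 in the frame of tray below 0.045 m and linear speed of each of spacer0, spacer1 below 0.02 m/s and x of spacer1 in the frame of tray between -0.091 and 0.091 m and y of spacer1 in the frame of tray between -0.071 and 0.071 m and x of spacer1_tab in the frame of tray between -0.091 and 0.091 m and y of spacer1_tab in the frame of tray between -0.071 and 0.071 m); the robot touches nothing.
It fails at once if a pot, plate stack, bottle or other bystander is shifted by more than 30 mm (distance of any of plates, bowl, cup, brush_pot, vase, slip_bottle, pitcher from where it was at the start of the episode above 0.03 m).
It fails at once if a bystander is tipped over (angle between any of plates, bowl, cup, brush_pot, vase, slip_bottle, pitcher's own z axis and vertical above 0.5 rad).
It also fails if it takes over 72 s, if anything falls off the work surface, if the arm or the gripper's body presses on something with over 40 N, if the wrist force passes 120 N, or if a joint passes its speed limit or range.

## Working session

There is one attempt and no reset: what is moved stays moved. The work goes in short steps, each a Python script; the robot and the scene stay as the last script left them, time stands still between calls to the robot, and variables do not carry over. Pictures are saved under pics/ and viewed, and the job is handed in when it is done.

```bash
ls; mkdir -p pics; python3 - <<'E'
from bench import bot, solve_ik, imaging
import cv2
for n in ["side","top","wrist"]:
    m=imaging.camera_model(n); print(n,m)
    cv2.imwrite(f"pics/{n}0.png",imaging.capture(n))
print(bot.get_state())
E
```

```text
pics
side {'K': array([[522.38593746,   0.        , 277.71991726],
       [  0.        , 522.38593746, 211.96993476],
       [  0.        ,   0.        ,   1.        ]]), 'position': array([ 229.79051931, -825.22172064,  922.7593892 ]), 'rotation': array([ 0.8112772 , -0.00355682, -0.35620932])}
top {'K': array([[381.23039222,   0.        , 275.3338939 ],
       [  0.        , 381.23039222, 211.34658071],
       [  0.        ,   0.        ,   1.        ]]), 'position': array([ 328.73762771,   21.05810594, 1108.30367416]), 'rotation': array([ 1.90616923e-01,  6.07446510e-04, -1.57894646e+00])}
wrist {'K': array([[346.39437818,   0.        , 277.61236204],
       [  0.        , 346.39437818, 207.39535667],
       [  0.        ,   0.        ,   1.        ]]), 'position': array([ 85.0159332 , 548.55935709, 372.92822412]), 'rotation': array([-0.31851124,  0.00170611,  1.27168948])}
{'t': 0.15, 'qpos': array([ 1.13682672e+00,  3.26718417e-01, -1.93352149e-01,  1.05198906e+00,
        6.74736320e-06,  1.43660987e+00]), 'joint_velocities': array([-1.51580435e-04, -9.27416512e-04,  3.80776118e-03, -2.34297990e-04,
        4.05763623e-05, -9.50098931e-04]), 'effort': array([ 2.68891072e-04, -4.43704176e+01,  2.62664044e+01,  1.04596050e-02,
       -1.87531086e-04, -1.84981161e-05]), 'tcp_pos': array([162.21880597, 525.08090638, 230.7125537 ]), 'orientation': array([-3.14034161e+00, -1.75695886e-04,  2.84180939e+00]), 'contact_force': array([ 0.33130302,  0.18259132, -0.18884128]), 'wrist_torque': array([ 0.0087411 ,  0.05184953, -0.0388959 ]), 'opening': 0.9971547149281738}
```

View pics/side0.png

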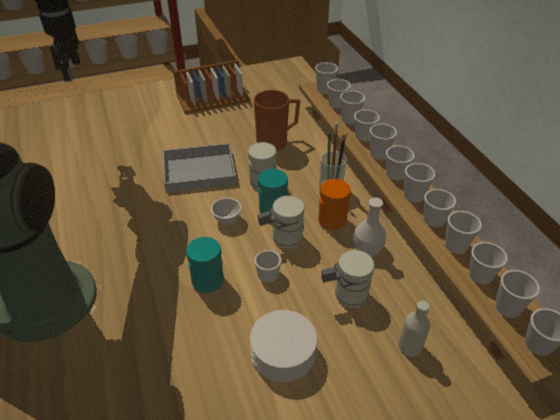

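View pics/top0.png

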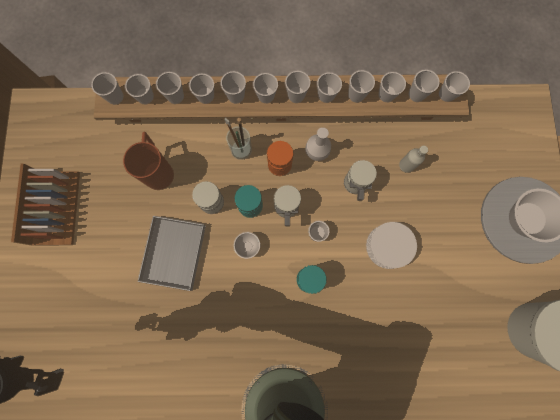

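View pics/wrist0.png

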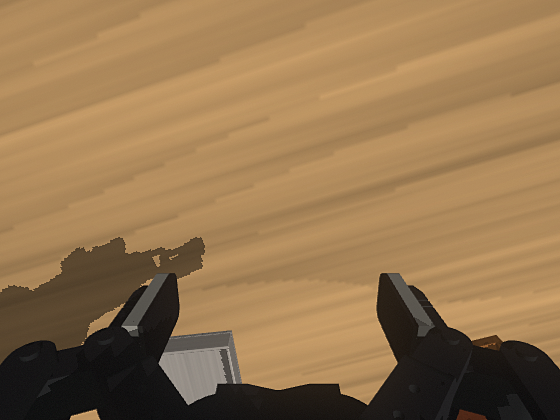

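The candidates in the top view are white round tops at (207,197), which is jar2 with no tab, (287,200) with a tab at (288,220), and (362,175) with a tab at (362,196). The decoys are turquoise at (249,200) and (312,280) and orange at (280,155). The plates are at (392,245), the cup at (319,231) and the bowl at (247,245). I'll check these in enlarged crops and measure them.

```bash
cat > h.py <<'E'
from bench import bot, solve_ik, imaging
import cv2, numpy as np
from scipy.spatial.transform import Rotation as Ro
def cam(n):
    m=imaging.camera_model(n); return m["K"],np.array(m["position"]),Ro.from_euler('xyz',m["rotation"]).as_matrix()
def ray(c,px):
    K,p,R=c; d=np.linalg.inv(K)@np.array([px[0],px[1],1.]); return p,R@np.array([d[0],-d[1],-d[2]])
def plane(c,px,z):
    p,d=ray(c,px); return p+d*(z-p[2])/d[2]
def proj(c,X):
    K,p,R=c; v=R.T@(np.array(X,float)-p); u=K@np.array([v[0],-v[1],-v[2]]); return u[:2]/u[2]
def tri(c1,a,c2,b):
    p,d=ray(c1,a);q,e=ray(c2,b); d=d/np.linalg.norm(d);e=e/np.linalg.norm(e)
    s=np.linalg.lstsq(np.c_[d,-e],q-p,rcond=None)[0]; A=p+s[0]*d;B=q+s[1]*e
    return (A+B)/2,np.linalg.norm(A-B)
E
python3 - <<'E'
from h import *
s=cv2.imread('pics/side0.png');t=cv2.imread('pics/top0.png')
cv2.imwrite('pics/c1.png',cv2.resize(s[100:320,200:400],None,fx=3.,fy=2.7,interpolation=cv2.INTER_CUBIC)[:594])
cv2.imwrite('pics/c2.png',cv2.resize(t[125:285,190:410],None,fx=3.6,fy=3.6,interpolation=cv2.INTER_CUBIC))
T=cam('top')
for nm,px,z in [('jar2',(207,192),105),('jA',(287,198),109),('jB',(362,172),109),('tA',(288,221),100),('tB',(361,196),100),('tray',(173,254),0)]: 
    X=plane(T,px,z);print(nm,X.round(), proj(cam('side'),X).round())
E
```

```text
jar2 [577. 205. 105.] [264. 152.]
jA [558. -12. 109.] [287. 206.]
jB [ 629. -217.  109.] [355. 262.]
tA [497. -14. 100.] [262. 216.]
tB [ 564. -213.  100.] [325. 271.]
tray [419. 318.   0.] [197. 171.]
```

View pics/c1.png

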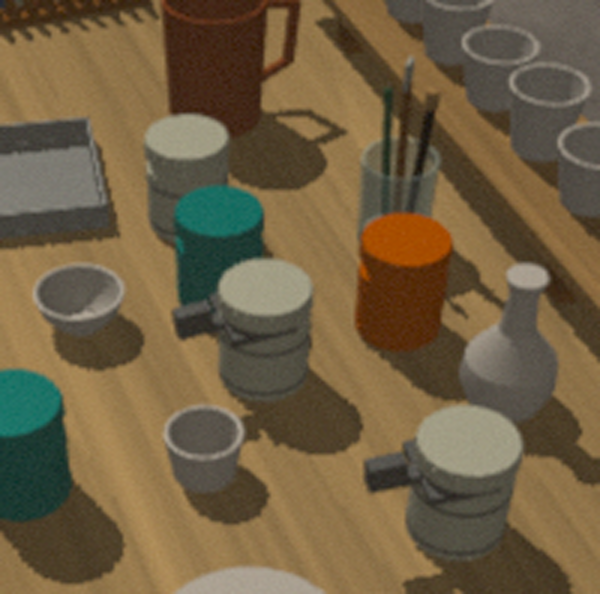

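View pics/c2.png

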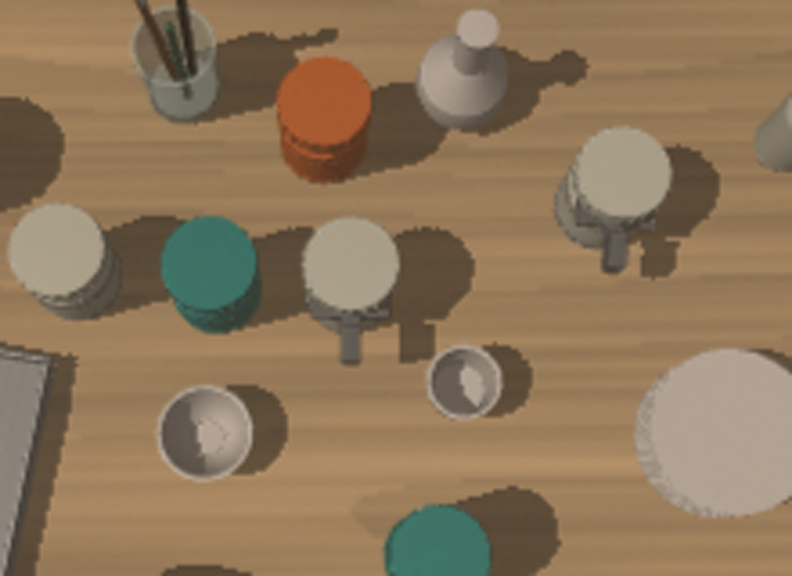

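```bash
python3 - <<'E'
from h import *
T=cam('top');S=cam('side')
t=cv2.imread('pics/top0.png');s=cv2.imread('pics/side0.png')
for im,c,n,seeds in [(t,T,'top',[(207,192),(287,198),(362,172)]),(s,S,'side',[(262,153),(288,208),(355,262)])]:
  for sd in seeds:
    ref=np.median(im[sd[1]-3:sd[1]+4,sd[0]-3:sd[0]+4].reshape(-1,3),0)
    m=(np.abs(im.astype(int)-ref).max(2)<22).astype(np.uint8)*255
    m=cv2.morphologyEx(m,cv2.MORPH_OPEN,np.ones((5,5)))
    n_,l,st,ce=cv2.connectedComponentsWithStats(m)
    k=l[sd[1],sd[0]]
    print(n,sd,ref,st[k],ce[k].round(1),plane(c,ce[k],109).round(1))
# tray via manual inspection crop
cv2.imwrite('pics/tray.png',cv2.resize(t[205:300,130:215],None,fx=6,fy=6,interpolation=cv2.INTER_CUBIC))
print(bot.get_state()['t'])
E
```

```text
top (207, 192) [137. 159. 169.] [193 182  25  25 518] [205.  193.9] [571.  209.3 109. ]
top (287, 198) [137. 158. 169.] [275 186  25  25 518] [286.9 197.8] [558.5 -11.3 109. ]
top (362, 172) [136. 158. 168.] [351 161  25  24 502] [362.8 172.4] [ 627.6 -219.   109. ]
side (262, 153) [133. 156. 161.] [249 143  26  15 324] [261.5 150.2] [572.9 208.6 109. ]
side (288, 208) [133. 157. 162.] [274 196  29  20 475] [288.1 205.9] [560.9 -12.2 109. ]
side (355, 262) [132. 156. 160.] [339 250  34  26 686] [355.9 262.7] [ 629.2 -220.3  109. ]
0.15
```

View pics/tray.png

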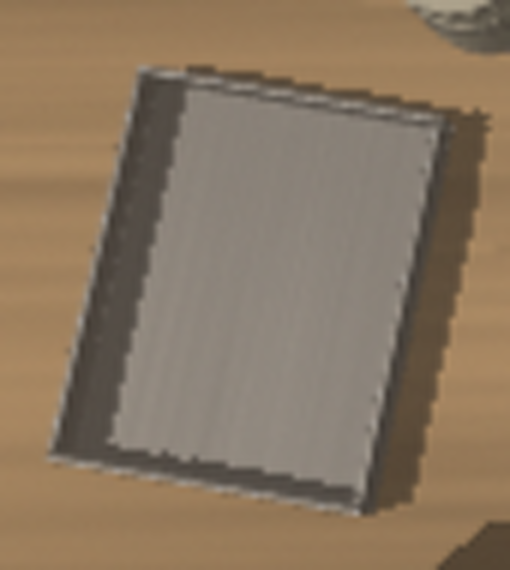

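```bash
python3 - <<'E'
from h import *
t0=bot.get_state()['t']
for i,(x,y) in enumerate([(500,-14)]):
    bot.move_ptp([x-30,y,250],[np.pi,0,0])
    st=bot.get_state();print(st['tcp_pos'],st['orientation'],st['t']-t0)
    m=imaging.camera_model('wrist');print(m['position'],m['rotation'])
    cv2.imwrite('pics/w1.png',imaging.capture('wrist'))
E
```

```text
[470.01837952 -13.36850717 249.98451853] [-3.14134782e+00  3.38720341e-05  1.36625510e-03] 2.225
[549.8425546  -13.65615513 392.32248378] [-3.17738624e-01 -8.49784719e-05 -1.56875509e+00]
```

View pics/w1.png

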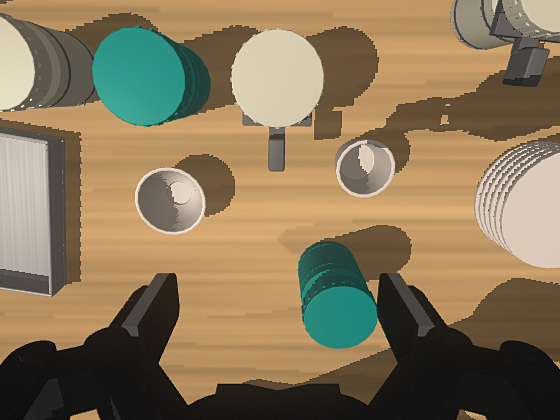

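```bash
python3 - <<'E'
from h import *
im=cv2.imread('pics/w1.png'); W=cam('wrist');T=cam('top')
cv2.imwrite('pics/w1a.png',cv2.resize(im[100:185,225:335],None,fx=7,fy=7,interpolation=cv2.INTER_CUBIC))
cv2.imwrite('pics/w1b.png',cv2.resize(im[0:110,440:560],None,fx=5,fy=5,interpolation=cv2.INTER_CUBIC))
P=[plane(T,p,30) for p in [(154.2,216.3),(204.5,223.8),(191.7,290.5),(138.7,281.3)]]
print(np.round(P),np.mean(P,0)); 
for i in range(4): d=P[(i+1)%4]-P[i]; print(np.linalg.norm(d),np.arctan2(d[1],d[0]))
print('turq', plane(T,(312,279),97), plane(T,(249,200),97),plane(T,(247,245),42),plane(T,(319,231),50))
ref=im[80,275].astype(int)
m=(np.abs(im.astype(int)-ref).max(2)<25).astype(np.uint8); m=cv2.morphologyEx(m,cv2.MORPH_OPEN,np.ones((5,5)))
n,l,st,ce=cv2.connectedComponentsWithStats(m);k=l[80,275];print(ref,st[k],ce[k],plane(W,ce[k],109))
E
```

```text
[[525. 368.  30.]
 [502. 223.  30.]
 [315. 254.  30.]
 [342. 402.  30.]] [421.12055811 311.6755912   30.        ]
146.977829545318 -1.7280191165575316
189.2062529719973 2.980220245220258
150.64734339864057 1.3954672936319394
186.5297271127183 -0.18097433252914738
turq [343.11587219 -74.22240814  97.        ] [555.86943926  91.38317022  97.        ] [439.14630313 100.17240494  42.        ] [ 475.90899568 -101.73215589   50.        ]
[178 206 217] [ 232   30   91   97 7012] [276.94908728  77.88947519] [561.19318904 -13.07994684 109.        ]
```

View pics/w1a.png

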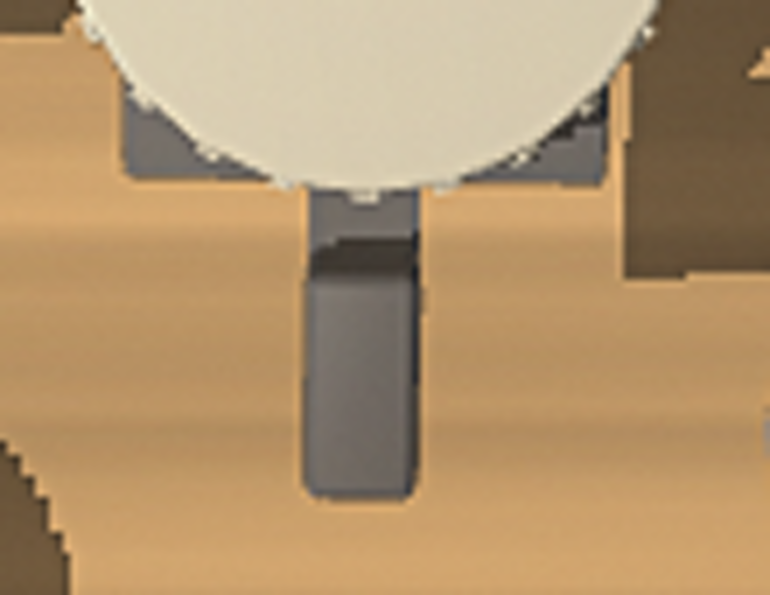

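View pics/w1b.png

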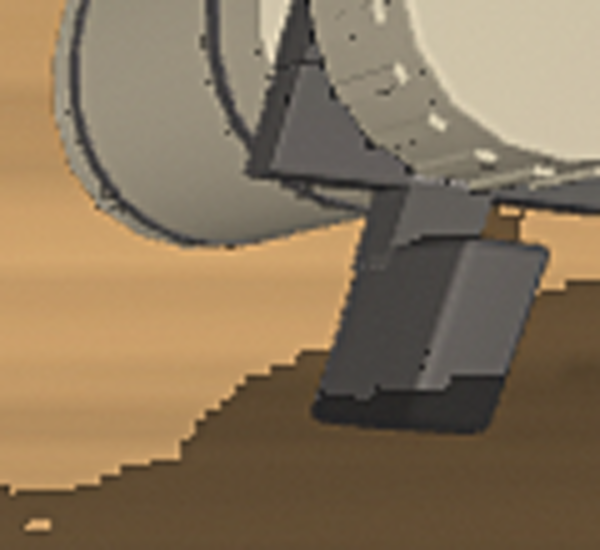

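```bash
python3 - <<'E'
from h import *
W=cam('wrist');T=cam('top')
for nm,L in [('A',[(269,139.7),(284.6,139.7),(283.6,171.3),(268.3,171)]),('B',[(533.4,48.5),(549.8,49.7),(538,86.2),(522.4,86)])]:
    P=np.array([plane(W,p,103) for p in L])[:,:2]; print(nm,P.round(1).tolist(),'c',P.mean(0).round(1))
    d=(P[0]+P[1]-P[2]-P[3])/2; print(np.linalg.norm(d),np.linalg.norm(P[0]-P[1]),'yaw',np.arctan2(d[1],d[0]))
for c,l in [((P.mean(0)),(628.5,-219.6))]: print(np.arctan2(l[1]-c[1],l[0]-c[0]),np.hypot(l[1]-c[1],l[0]-c[0]))
E
```

```text
A [[513.6, -6.6], [513.6, -19.5], [487.0, -18.8], [487.2, -5.8]] c [500.3 -12.7]
26.451123958342645 12.887457690372143 yaw -0.025830424961062172
B [[582.9, -209.0], [582.1, -221.7], [555.7, -218.9], [555.9, -206.6]] c [ 569.2 -214.1]
26.82821837504589 12.765031029617141 yaw -0.09616628393940578
-0.09319714364087642 59.604523536677334
```

Tab A's centre is at (500.3,−12.7) with yaw about −0.01. That puts it 59.5 mm from the lid axis, against an expected 58. Tab B is at (569.2,−214.1) with yaw −0.095, also 59.6 mm from its lid. Both are consistent, so I'll grip A first.

```bash
python3 - <<'E'
from h import *
yaw=-0.01;c=np.array([500.3,-12.7])
bot.grip(0.5,60)
bot.move_ptp([c[0],c[1],150],[np.pi,0,yaw])
print(bot.movel([c[0],c[1],78],max_speed=100,threshold=8))
print(bot.get_state()['tcp_pos'],bot.get_state()['contact_force'])
bot.grip(0.0,60); s=bot.get_state(); print(s['opening'],s['tcp_pos'],s['contact_force'],s['t'])
if s['opening']>0.08:
    e=c-62*np.array([np.cos(yaw),np.sin(yaw)])
    bot.movel([e[0],e[1],78],max_speed=70)
    s=bot.get_state(); print(s['opening'],s['tcp_pos'],s['contact_force'],s['t'])
    cv2.imwrite('pics/w2.png',imaging.capture('wrist'))
E
```

```text
False
[501.00855931 -12.81983609  78.82901595] [0.52224063 0.46948387 0.20058326]
0.1531635133998894 [500.8492827  -12.82898328  78.68447831] [-1.14797081  0.18507582  4.06213832] 4.65
0.147342662273398 [438.98403847 -12.22034165  78.14027908] [ 0.47817291 -0.13644069  0.39497598] 5.6833
```

View pics/w2.png

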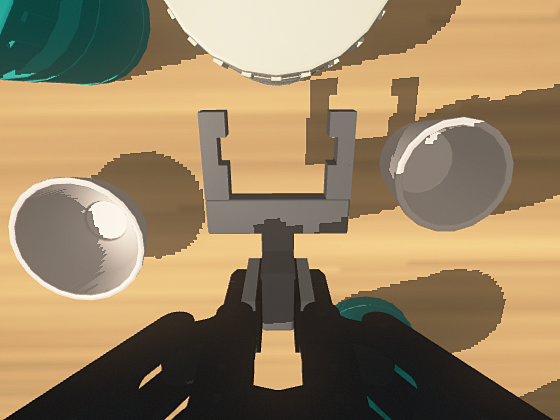

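```bash
python3 - <<'E'
from h import *
s=bot.get_state();p=s['tcp_pos']
bot.movel([p[0],p[1],190],max_speed=200)
print(s['qpos'])
ty=-0.165;R=np.array([[np.cos(ty),-np.sin(ty)],[np.sin(ty),np.cos(ty)]])
for sx in(-45,45):
  for yaw,yy in[(np.pi/2+ty,-29.5),(ty-np.pi/2,29.5)]:
    q=np.array([421.,312.])+R@np.array([sx,yy]); print(sx,yaw,q,solve_ik([*q,180],[np.pi,0,yaw]))
q=np.array([421.,312.])+R@np.array([-45,-29.5])
bot.move_ptp([*q,180],[np.pi,0,np.pi/2+ty])
s=bot.get_state();print(s['tcp_pos'],s['orientation'],s['opening'],s['t'])
cv2.imwrite('pics/w3.png',imaging.capture('wrist'));cv2.imwrite('pics/t3.png',imaging.capture('top'))
E
```

```text
[-1.96184485e-01  3.05352441e-01 -6.80125408e-01  5.84527439e-01
  3.88339097e-05  2.95537820e+00]
-45 1.4057963267948965 [371.76573025 290.29201341] [ 0.50627322  0.22720961 -0.46956437  0.87402234  0.          2.24206955]
-45 -1.7357963267948966 [381.45661777 348.49069638] [ 0.59733175  0.30688425 -0.3592969   0.90461517  0.         -0.80846458]
45 1.4057963267948965 [460.54338223 275.50930362] [ 0.40153675  0.34207839 -0.30797842  0.92073952  0.          2.13733307]
45 -1.7357963267948966 [470.23426975 333.70798659] [ 0.48919063  0.41264472 -0.2005523   0.9575993   0.         -0.9166057 ]
[371.92154296 289.5405745  179.51722113] [-3.14120379e+00  1.00929922e-03  1.40414606e+00] 0.14838488808508363 7.625
```

View pics/w3.png

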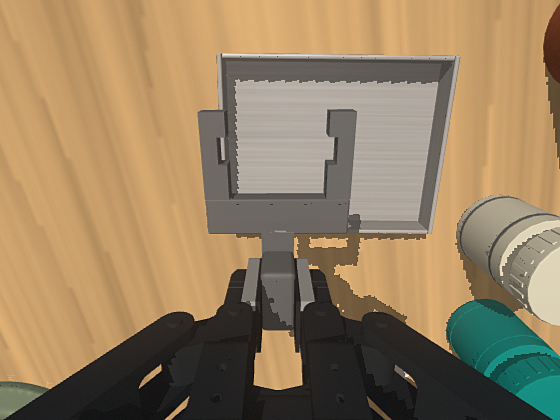

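View pics/t3.png

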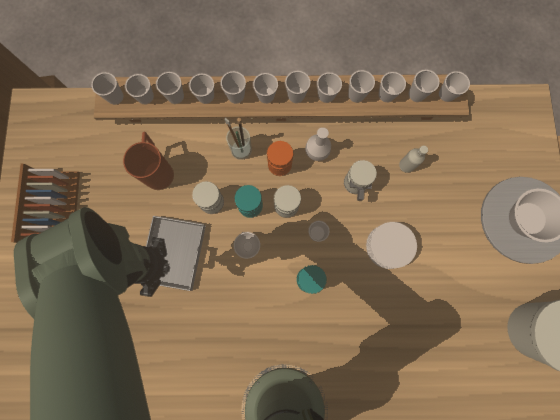

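The wrist view shows the tray rim corners at about (218,54), (459,57) and (432,234). I'll cast those onto z=30.

```bash
python3 - <<'E'
from h import *
W=cam('wrist')
P=[plane(W,p,30)[:2] for p in [(218,54),(459.5,56.5),(432,235)]]
print(np.round(P,1),[ (np.linalg.norm(d),np.arctan2(d[1],d[0])) for d in (P[1]-P[0],P[1]-P[2])],(P[0]+P[2])/2)
ctr=(P[0]+P[2])/2; d=P[1]-P[0]; ty=np.arctan2(d[1],d[0]); print(ctr,ty)
E
```

```text
[[344.6 404.2]
 [529.2 371.3]
 [503.9 223.5]] [(np.float64(187.45208309673083), np.float64(-0.1763570711079556)), (np.float64(149.93040468813595), np.float64(1.40118059959142))] [424.24660998 313.8400792 ]
[424.24660998 313.8400792 ] -0.1763570711079556
```

```bash
cat >> h.py <<'E'
TY=-0.172;TC=np.array([424.,313.8]);TR=np.array([[np.cos(TY),-np.sin(TY)],[np.sin(TY),np.cos(TY)]])
def place(sx):
    q=TC+TR@np.array([sx,-29.5]); o=[np.pi,0,np.pi/2+TY]
    s=bot.get_state()
    if np.linalg.norm(s['tcp_pos'][:2]-q)>30: bot.move_ptp([*q,180],o)
    else: bot.movel([*q,120],rot=o)
    bot.movel([*q,35],max_speed=200)
    print('hit',bot.movel([*q,8],max_speed=40,threshold=6)); s=bot.get_state(); print(s['tcp_pos'],s['contact_force'],s['t'])
    bot.grip(0.32); bot.movel([*q,180],max_speed=250); print(bot.get_state()['t'])
E
python3 - <<'E'
from h import *
place(-45)
cv2.imwrite('pics/w4.png',imaging.capture('wrist'))
E
```

```text
hit True
[374.40097489 292.34122556   9.81726663] [-1.16457608 -0.44476269  7.09191714] 9.4667
10.5917
```

View pics/w4.png

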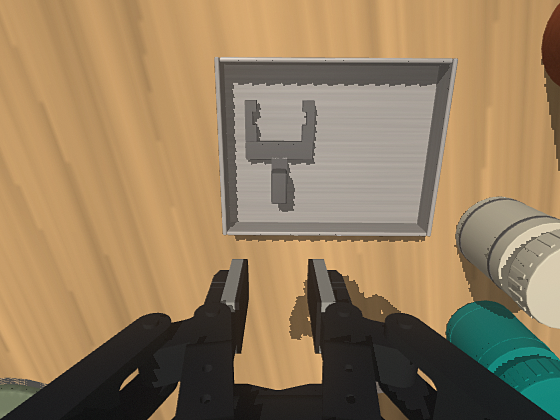

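Spacer A lies flat inside the tray on the left half, with its fork at (280,140) and tab at (279,185). Next I'll take a close look at B.

```bash
python3 - <<'E'
from h import *
bot.move_ptp([520,-210,230],[np.pi,0,-0.095])
W=cam('wrist'); im=imaging.capture('wrist')
cv2.imwrite('pics/w5.png',im)
print(bot.get_state()['t'],proj(W,[569.2,-214.1,103]),proj(W,[628.5,-219.6,109]))
u=proj(W,[569.2,-214.1,103]).astype(int)
cv2.imwrite('pics/w5a.png',cv2.resize(im[u[1]-40:u[1]+45,u[0]-55:u[0]+55],None,fx=7,fy=7,interpolation=cv2.INTER_CUBIC)); print(u-[55,40])
E
```

```text
12.5917 [277.76960051 135.32832601] [277.76633394  49.3983508 ]
[222  95]
```

View pics/w5.png

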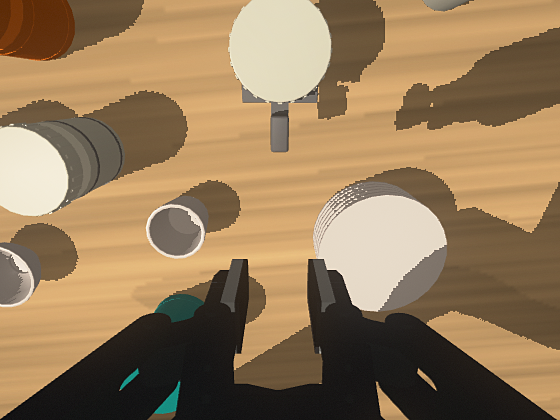

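View pics/w5a.png

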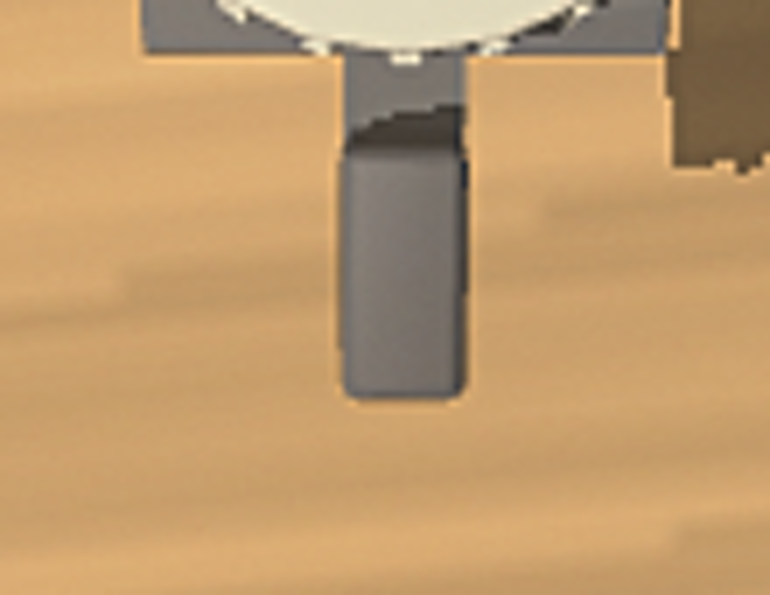

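```bash
python3 - <<'E'
from h import *
W=cam('wrist'); yaw=-0.095
c=plane(W,(279.7,134),103)[:2]; l=plane(W,(280,48),109)[:2]; d=c-l; print(c,l,np.linalg.norm(d),np.arctan2(-d[1],-d[0]))
bot.movel([c[0],c[1],150],rot=[np.pi,0,yaw],max_speed=200)
print(bot.movel([c[0],c[1],78],max_speed=100,threshold=8))
bot.grip(0.0,60); s=bot.get_state(); print(s['opening'],s['tcp_pos'],s['contact_force'],s['t'])
if s['opening']>0.08:
    e=c-62*np.array([np.cos(yaw),np.sin(yaw)])
    bot.movel([e[0],e[1],78],max_speed=70)
    s=bot.get_state(); print(s['opening'],s['tcp_pos'],s['contact_force'],s['t'])
    cv2.imwrite('pics/w6.png',imaging.capture('wrist'))
E
```

```text
[ 570.13059381 -215.57972027] [ 629.32829067 -221.13137423] 59.457448441110564 -0.09350809298922516
False
0.14966104940081976 [ 570.84876595 -215.94927113   79.02431315] [-0.87246629 -0.38817558  2.87159331] 14.35
0.1520467287751025 [ 508.91718119 -209.89293322   78.10161466] [0.00902264 0.14757435 0.58982757] 15.3833
```

View pics/w6.png

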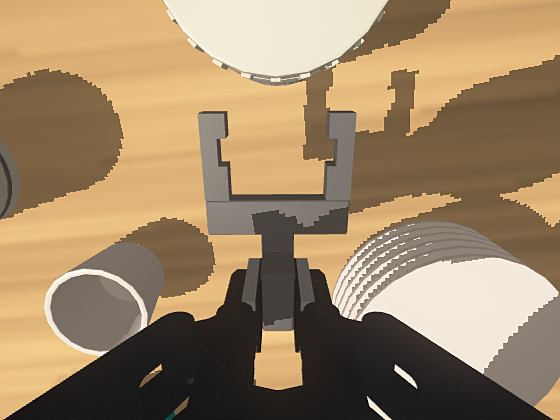

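Spacer B is free, with its fork clear of the lid. I'll lift it and place it in the right half of the tray.

```bash
python3 - <<'E'
from h import *
p=bot.get_state()['tcp_pos']
bot.movel([p[0],p[1],190],max_speed=200)
place(45)
cv2.imwrite('pics/w7.png',imaging.capture('wrist'))
bot.grip(0.0,60); print(bot.get_state()['opening'],bot.get_state()['contact_force'],bot.get_state()['t'])
E
```

```text
hit True
[462.96018128 276.95887275  10.05024073] [ 0.19395384 -1.15206296  6.27207758] 19.4083
20.5333
1.3590430197005281e-05 [ 0.04870297 -0.78655789 -0.54478926] 20.9583
```

View pics/w7.png

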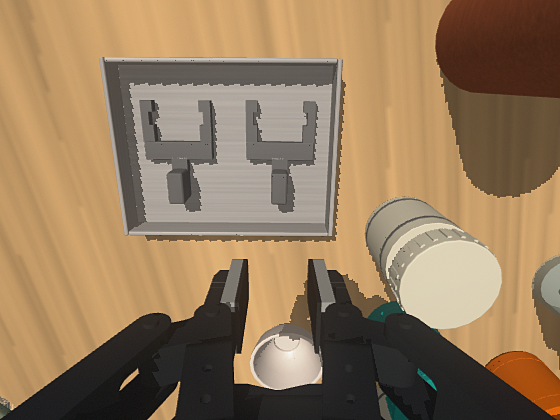

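Both spacers lie flat in the tray. Now I'll press the lids with the jaws shut.

```bash
cat >> h.py <<'E'
def press(x,y,yaw):
    bot.move_ptp([x,y,160],[np.pi,0,yaw]); bot.movel([x,y,116],max_speed=150)
    r=bot.movel([x,y,90],max_speed=22,threshold=30); s=bot.get_state(); print('press',r,s['tcp_pos'].round(2),s['contact_force'].round(1),s['t'])
    bot.movel([x,y,170],max_speed=150)
E
python3 - <<'E'
from h import *
W=cam('wrist')
print('jar2 from wrist @105',plane(W,(443,283),105))
press(571.5,209,1.2)
imaging.capture
cv2.imwrite('pics/s8.png',imaging.capture('wrist'))
E
```

```text
jar2 from wrist @105 [570.04308721 209.61001449 105.        ]
press True [571.84 209.05  97.06] [-1.8  0.1  6.2] 22.8833
```

View pics/s8.png

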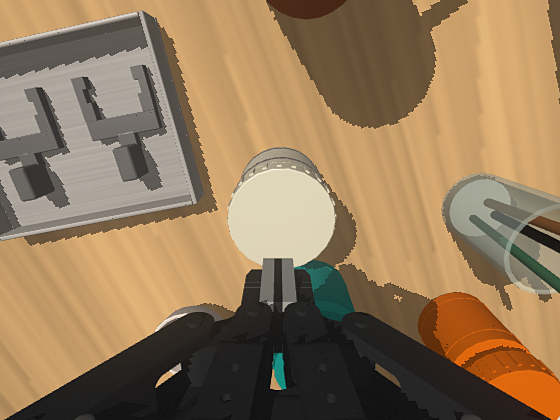

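It stopped dead at z=97.1, the height of a lid that is fully home. Now jars A and B.

```bash
python3 - <<'E'
from h import *
bot.movel([571.5,209,220],max_speed=200)
press(560,-12.5,0.0)
bot.movel([560,-12.5,220],max_speed=200)
press(628.8,-220.3,-0.1)
bot.movel([628.8,-220.3,230],max_speed=200)
bot.move_ptp([300,-250,300],[np.pi,0,-0.7])
s=bot.get_state();print(s['t'])
for n in['side','top']: cv2.imwrite(f'pics/{n}9.png',imaging.capture(n))
T=cam('top');S=cam('side')
for n,c,seeds in[('top',T,[(205,194),(287,198),(362,173)]),('side',S,[(262,155),(288,210),(355,268)])]:
  im=cv2.imread(f'pics/{n}9.png')
  for sd in seeds:
    ref=np.median(im[sd[1]-3:sd[1]+4,sd[0]-3:sd[0]+4].reshape(-1,3),0)
    m=cv2.morphologyEx((np.abs(im.astype(int)-ref).max(2)<22).astype(np.uint8),cv2.MORPH_OPEN,np.ones((5,5)))
    k,l,st,ce=cv2.connectedComponentsWithStats(m);i=l[sd[1],sd[0]];print(n,st[i],ce[i].round(1),plane(c,ce[i],97).round(1))
E
```

```text
press True [560.44 -12.63  97.04] [-1.2  0.2  6.4] 26.225
press True [ 629.13 -220.54   97.08] [-1.2  0.5  5.9] 29.55
31.9167
top [194 183  25  25 509] [205.8 194.8] [571.5 209.2  97. ]
top [275 187  25  25 510] [286.8 198.8] [558.4 -11.5  97. ]
top [350 162  25  24 493] [361.8 173.5] [ 628.  -218.9   97. ]
side [249 147  26  15 325] [261.6 153.8] [573.  209.3  97. ]
side [274 200  29  20 474] [288.  209.6] [560.9 -12.   97. ]
side [339 254  34  25 676] [355.2 266.4] [ 629.4 -219.9   97. ]
```

View pics/side9.png

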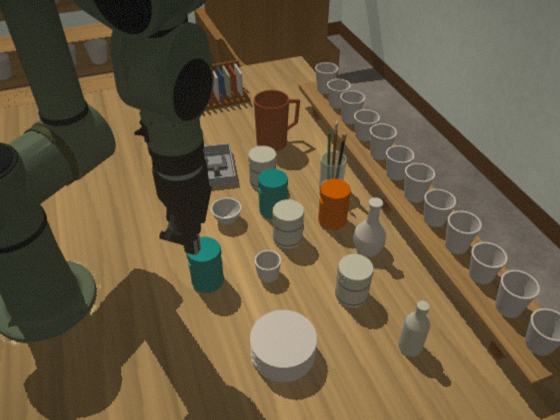

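View pics/top9.png

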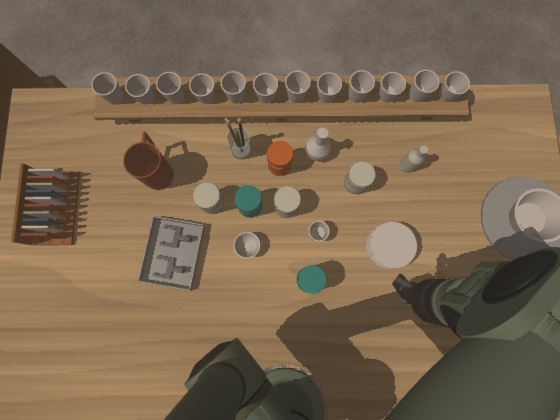

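All three lids now measure at z≈97 in both views. The spacers lie in the tray, the bystanders haven't moved and the arm is clear, so I'm handing in.

```bash
python3 -c "
from bench import bot
bot.dwell(0.3);print(bot.get_state()['contact_force']);bot.sign_off()"
```

```text
[ 0.49393703  0.13805803 -0.17625345]
the job is handed in; nothing more can be done
```

I pulled both horseshoe spacers out level, laid them side by side in the tray, pressed all three lids home and handed the job in at about 32 s of the 72 s allowed. `sign_off` gives no verdict, so these last checks are what I have to go on:

- **Lids:** each press stopped dead with the fingertips at 97.04 to 97.08 mm, against 97 mm for fully home. Lid centres placed at that height from the top and side cameras agreed to about 3 mm. The force read just after each stop was only about 6 N, below the 30 N stop threshold. I took that as the arm relaxing at the stop, since all three heights matched.
- **Spacers:** the wrist and top views show both lying flat inside the tray walls.
- **Bystanders:** by eye, none had moved between the first and last pictures.
- **Robot:** the arm is clear of everything, with a contact force of about 0.5 N, close to its zero.

No check failed.

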